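# Start the gel rig from its bench switch boxes, in order

### The job

Start the gel rig with the switch boxes on the bench, pressing with the closed fingertips in this order: first push down the raised near end of the rocker so that it tips right over, then push the round button fully in, and last push the square button fully in. Do not press the long bar key. Do not pick up, shove or tip the boxes, and leave the beaker, dish, dropper bottle and tip box among them where they stand.

Things in the scene. Friction and masses are not known exactly. Their poses are not given: they have to be found in the camera images.
- box_rocker: loose grey switch box, 90 (its x) x 74 (its y) x 40 mm high, 0.75 kg, on rubber feet, with a white rocker on top. Origin: centre of its underside; z up. Its -x side faces the robot, give or take the yaw (up to 0.45 rad). The four boxes are alike but for their keys and stand at any of four places
- rocker (a joint): the white rocker paddle, 60 mm along its box's x, 30 mm wide, 8 mm thick, pivoting about its middle, 50 mm above the bench. Radians: at the start about -0.2 to -0.17, the end nearer the robot (box -x) raised, its top about 59 mm above the bench; +0.2 is tipped right over, near end down (top about 48 mm). A friction of 0.05 N m holds it where it is left
- rocker_near_end (a point): point on the upper face of the rocker, 24 mm from the pivot towards its near (-x) end; moves with it. Press here straight down; some 5 N moves it, and it stops hard when over
- box_round: switch box as box_rocker, with a white round button of 36 mm diameter in a black ring. Origin: centre of its underside
- round_key (a joint): travel of the round button, m: 0 to 0.001 at the start (out), 0.008 fully in, where it stops hard. It resists with 3.5 N of friction and stays where it is left; there is no spring
- round_top (a point): centre of the round button's top face, 54 mm above the bench when out, 46 mm when in (the ring round it is 43 mm high)
- box_square: switch box as box_rocker, with a white square button, 34 x 34 mm, in a black frame. Origin: centre of its underside
- square_key (a joint): travel of the square button, m: as round_key
- square_top (a point): centre of the square button's top face, heights as round_top
- box_bar: switch box as box_rocker, with a white long bar key, 18 x 56 mm (long along the box's y), in a black frame; to be left alone. Origin: centre of its underside
- bar_key (a joint): travel of the bar key, m: 0 at the start (out), to stay there
- beaker: loose clear beaker, 55 mm across, 70 mm high, standing among the boxes. Origin: centre of its underside
- petri: loose covered dish, 59 mm across, 15 mm high, among the boxes. Origin: centre of its underside
- dropper: loose small brown dropper bottle, 33 mm across, 102 mm high, among the boxes. Origin: centre of its underside
- tip_box: loose blue box of pipette tips, 74 x 122 x 63 mm, among the boxes. Origin: centre of its underside

How it is judged (in metres and radians):
On the way, in this order (a step that is already met when the one before it is completed fails the run):
1. the rocker is tipped over while both buttons are still out (value of joint rocker above 0.12 rad and value of joint each of round_key, square_key below 0.003 m), for 0.1 s.
2. the round button is in while the square one is still out (value of joint rocker above 0.12 rad and value of joint round_key above 0.006 m and value of joint square_key below 0.003 m), for 0.1 s.
3. the square button is in too (value of joint rocker above 0.12 rad and value of joint each of round_key, square_key above 0.006 m), for 0.1 s.
At the end, for the whole second after the job is handed in: the rocker is past 0.12 rad of its 0.2, the round and the square button are each at least 6 of 8 mm in, the bar key is less than 3 mm in, and all four boxes stand still on the bench (all of step 3 and value of joint bar_key below 0.003 m and height (world z) of each of box_rocker, box_round, box_square, box_bar below 0.006 m and linear speed of each of box_rocker, box_round, box_square below 0.02 m/s); the robot touches nothing.
It fails at once if the bar key is pressed 3 mm or more (value of joint bar_key above 0.003 m).
It fails at once if a switch box is lifted more than 10 mm, tipped more than 0.2 rad or shifted more than 30 mm (height (world z) of any of box_rocker, box_round, box_square, box_bar above 0.01 m or angle between any of box_rocker, box_round, box_square, box_bar's own z axis and vertical above 0.2 rad or distance of any of box_rocker, box_round, box_square, box_bar from where it was at the start of the episode above 0.03 m).
It fails at once if the beaker, dish, dropper bottle or tip box is lifted, knocked over or moved more than 30 mm (distance of any of beaker, petri, dropper, tip_box from where it was at the start of the episode above 0.03 m or height (world z) of any of beaker, petri, dropper, tip_box above 0.015 m or angle between any of beaker, dropper's own z axis and vertical above 0.5 rad).
It also fails if it takes over 64 s, if anything falls off the work surface, if the arm or the gripper's body presses on something with over 40 N, if the wrist force passes 120 N, or if a joint passes its speed limit or range.

### The arm

A 6-joint arm with a two-finger parallel gripper is mounted at the origin on a cart in front of the work surface, level with it; the furniture and walls round the work are solid. World frame = base frame: x ahead of the robot, y to its left, z up, the work surface at z = 0. Lengths are in mm, angles in rad, forces in N, time in s.
With the tool pointing down it reaches from about 350 to 875 mm from the base axis. Payload 4.2 kg.
Tool frame: the origin (TCP) lies between the finger pads; the fingertips stand 25 mm ahead of it and the grasp point (between the pads) lies 6 mm ahead of it; z points along the fingers, y is the line along which they close (so a half turn about z gives the same grasp; the last joint's range is limited). The gripper opens to 85 mm and grips with 20 to 120 N. Pads are 22 mm wide; open, the fingers measure 114 mm over their backs; the gripper's body (76 mm by 85 mm) begins 54 mm behind the grasp point. The pads swing forward as they close: fully open they stand 13 mm farther back than shut.
Start: joints at [1.508, 0.385, 0.008, 0, -1.194, -0.259], TCP at [197.639, 592.906, 256.312] pointing down, gripper open.
Joint ranges: [-3.14, 3.14], [-1.21, 2.06], [-1.07, 1.41], [-3.16, 2.05], [-2.99, -0.16], [-3.1, 3.1]. Speed limits (rad/s): [2.79, 2.79, 3.14, 3.14, 3.14, 3.14].

### API

Orientations are given as a unit quaternion [x, y, z, w].
In Python, from bench import read_state, imaging, workorder, nets gives the robot as it stands.
- The arm moves only by the tool apply_moves, never from a script. Its argument "rows" is a list of rows, each an object with "hand": the opening, from -1 (shut) to 1 (fully open); "delta_pos": the shift along the tool's x, y, z in mm, a list of three; "yaw": the turn about the tool's z in rad. A call has 1 to 12 rows; each row is the pose to reach, as a shift and turn from the pose commanded when the call began, along the tool's axes at that moment; what a row does not reach only later rows make up. A row lasts 1/12 s, in which the tool goes at most 41.7 mm and 7.16 degrees, less where a joint would pass 70% of its speed; a pose out of reach is approached as far as the arm can. A call with a gripper value outside its range is refused whole. The fingers move at their own pace and stop on an object; the grip force is fixed at half the most. Time passes only in rows, so rows that repeat a pose let the fingers close. It gives the time, the measured TCP pose, the force, the opening and the grip force at its end, in the units of the state.
- read_state(): the state, without advancing time (a new reading comes with each control period).
- imaging.get_image(name): name is "scene" or "side" or "wrist"; returns a dict with "pixels" (480x640x3 uint8, red, green, blue), "fx", "fy", "cx", "cy" (pixels), "xyz" and "rotation" of the camera in the world. Camera axes: x right, y down, z forward; pixel columns grow to the right and rows downward; lengths in mm; the calibration is good to about 2 mm. A picture is of the moment at which its call begins. There is no depth.
- workorder.job_done(): hands the job in; it is judged then, once.
Trained networks look in the newest picture that a camera, given by its name, has taken for a name from the list of things; names that differ only in an ending like _2 or _b are one class to them, and where a whole thing is asked for, a point or a joint stands for the part that bears it (a point fixed in the world has none). Each returns a list of dicts, best first, with "score" (0 to 1); they miss things now and then, are a little off and sometimes report something else, mostly with a low value. They report only what shows in the picture. A call takes as long as a camera call.
- nets.find_in(camera, query): "location" ([row, column] in pixels, amid what is visible of it).
- nets.pinpoint(camera, query): "location" ([row, column] in pixels: a listed point, or the origin of a listed thing).
The state is a dict: "clock": time; "joints": joint angles; "joint_vel": joint speeds; "joint_efforts": joint torques, N m; "position": TCP position; "ee_rot": TCP orientation; "contact_force": force on the tool from outside, world axes, zero at the start; "wrist_torque": the same for the moment, N m; "gripper_width": finger opening in mm; "grasp_force": force on a finger pad.
Only numpy, scipy, OpenCV 4.12 (cv2) and the standard library are available. Lean on these libraries where they do the work, as an engineer would, in place of code of your own. Each camera call takes 0.05 s, during which the arm holds its last target. There are 200 camera calls.

## Working session

There is one attempt and no reset: what is moved stays moved. The work goes in short steps, Python scripts to look and compute and a tool call to move; the robot and the scene stay as the last step left them, time stands still between calls to the robot, and variables do not carry over. Pictures are saved under pics/ and viewed, at most 10 in all, crops included, and the job is handed in when it is done.

Besides the shell and the picture viewer there is one more tool, called after "Request:" in YAML: its name, and indented under it one key for each argument. apply_moves: Moves the arm, as the interface text tells. Its arguments: {"type":"object","properties":{"rows":{"type":"array"}},"required":["rows"]}

```bash
mkdir -p pics
cat > h.py <<'E'
import numpy as np, cv2
from bench import read_state, imaging, workorder, nets
def ray(im,loc):
    v=np.array([(loc[1]-im['cx'])/im['fx'],(loc[0]-im['cy'])/im['fy'],1.])
    return np.array(im['xyz'],float), np.array(im['rotation']).reshape(3,3)@v
def atz(im,loc,z):
    c,d=ray(im,loc); return c+d*(z-c[2])/d[2]
def tri(a,b):
    A=np.zeros((3,3));y=np.zeros(3)
    for c,d in (a,b):
        d=d/np.linalg.norm(d);P=np.eye(3)-np.outer(d,d);A+=P;y+=P@c
    return np.linalg.solve(A,y)
E
python3 - <<'E'
from h import *
s=read_state();print({k:np.round(v,3) for k,v in s.items()})
Z=dict(rocker_near_end=57,round_top=54,square_top=54,box_rocker=0,box_round=0,box_square=0,box_bar=0,beaker=0,petri=0,dropper=0,tip_box=0)
for cam in('scene','side','wrist'):
    im=imaging.get_image(cam);cv2.imwrite(f'pics/{cam}0.png',im['pixels'][:,:,::-1]);print(cam,np.round(im['xyz']))
    for q,z in Z.items():
        for r in nets.pinpoint(cam,q)[:2]: print(q,round(r['score'],2),np.round(r['location']),np.round(atz(im,r['location'],z)))
E
```

```text
{'clock': np.float64(0.0), 'joints': array([ 1.508e+00,  3.860e-01,  7.000e-03, -1.000e-03, -1.194e+00,
       -2.590e-01]), 'joint_vel': array([ 0.001,  0.   , -0.   , -0.002,  0.001,  0.001]), 'joint_efforts': array([-0.0000e+00, -3.9229e+01,  1.8840e+01,  4.1860e+00, -5.0000e-03,
       -0.0000e+00]), 'position': array([197.483, 592.406, 255.218]), 'ee_rot': array([ 0.987, -0.16 , -0.   ,  0.001]), 'contact_force': array([-0.94 ,  0.375,  0.561]), 'wrist_torque': array([ 0.056, -0.002, -0.016]), 'grasp_force': np.float64(0.0), 'gripper_width': np.float64(85.578)}
scene [ -85. -521.  825.]Traceback (most recent call last):
  File "<stdin>", line 7, in <module>
  File "h.py", line 7, in atz
    c,d=ray(im,loc); return c+d*(z-c[2])/d[2]
        ~~~^^^^^^^^
  File "h.py", line 5, in ray
    return np.array(im['xyz'],float), np.array(im['rotation']).reshape(3,3)@v
                                      ~~~~~~~~~~~~~~~~~~~~~~~~~~~~~~~~^^^^^
ValueError: cannot reshape array of size 4 into shape (3,3)
```

```bash
sed -i "s/np.array(im\['rotation'\]).reshape(3,3)@v/R.from_quat(im['rotation']).as_matrix()@v/; 1a from scipy.spatial.transform import Rotation as R" h.py
python3 - <<'E'
from h import *
Z=dict(rocker_near_end=57,round_top=54,square_top=54,box_rocker=0,box_round=0,box_square=0,box_bar=0,beaker=0,petri=0,dropper=0,tip_box=0)
for cam in('scene','side','wrist'):
    im=imaging.get_image(cam);cv2.imwrite(f'pics/{cam}0.png',im['pixels'][:,:,::-1]);print(cam,np.round(im['xyz']))
    for q,z in Z.items():
        for r in nets.pinpoint(cam,q)[:2]: print(q,round(r['score'],2),np.round(r['location']),np.round(atz(im,r['location'],z)))
print(read_state()['clock'])
E
```

```text
scene [ -85. -521.  825.]
rocker_near_end 0.79 [275. 324.] [454. -97.  57.]
round_top 0.48 [282. 436.] [ 584. -268.   54.]
square_top 0.7 [198. 309.] [612.  77.  54.]
box_rocker 0.83 [289. 329.] [473. -98.   0.]
box_rocker 0.58 [214. 310.] [618.  80.   0.]
box_round 0.72 [296. 432.] [ 594. -263.   -0.]
box_square 0.59 [215. 309.] [615.  79.   0.]
box_bar 0.69 [212. 200.] [455. 273.   0.]
box_bar 0.22 [246. 380.] [ 641. -104.   -0.]
beaker 0.64 [254. 256.] [446.  82.   0.]
petri 0.7 [243. 378.] [644. -95.   0.]
dropper 0.57 [181. 261.] [630. 250.  -0.]
tip_box 0.98 [347. 384.] [ 433. -262.    0.]
side [  337. -1102.   728.]
rocker_near_end 0.58 [290. 291.] [ 453. -101.   57.]
round_top 0.51 [332. 376.] [ 584. -267.   54.]
round_top 0.22 [369. 296.] [ 427. -334.   54.]
square_top 0.49 [235. 347.] [615. 101.  54.]
box_rocker 0.78 [307. 303.] [479. -86.   0.]
box_round 0.83 [356. 375.] [ 583. -268.    0.]
box_square 0.78 [261. 347.] [609.  74.   0.]
box_square 0.51 [304. 383.] [ 643. -114.    0.]
box_bar 0.94 [228. 271.] [455. 282.   0.]
beaker 0.83 [267. 277.] [445.  84.   0.]
petri 0.81 [300. 382.] [644. -99.   0.]
petri 0.6 [289. 295.] [472. -17.   0.]
dropper 0.64 [225. 338.] [627. 256.   0.]
wrist [263. 571. 374.]
1.9
```

View pics/scene0.png

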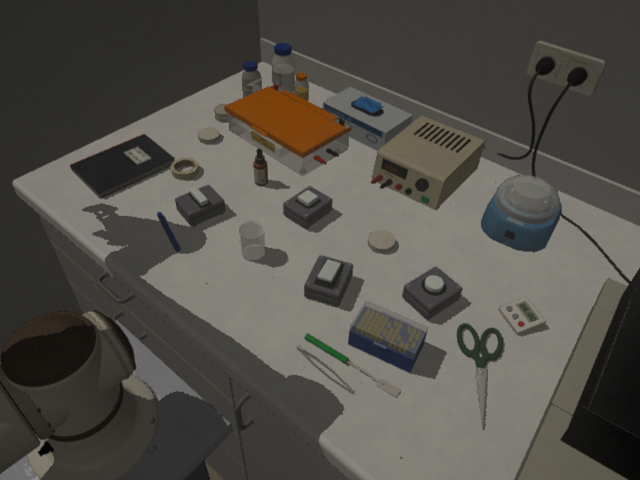

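View pics/side0.png

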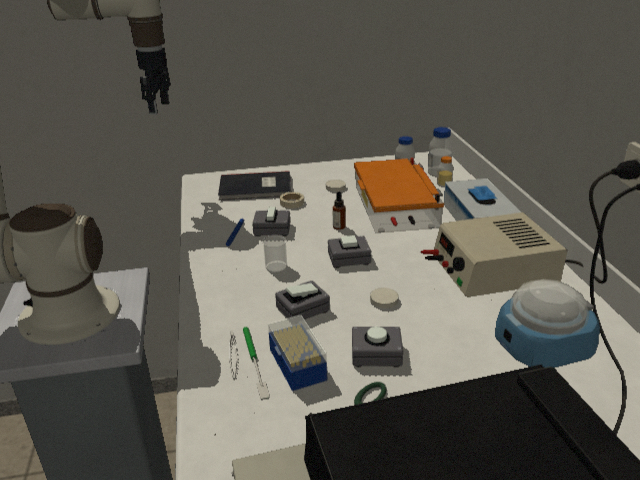

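The pictures show the rocker box at scene (275,324), the round button at (284,434), the square button at (198,309) and the bar box at (200,200). The networks agree with this, apart from the square button in the side view. I'll move over the rocker, with the gripper closing on the way.

Request:
apply_moves:
  rows:
    - {"hand":-1,"delta_pos":[390,280,0],"yaw":0}
    - {"hand":-1,"delta_pos":[390,280,0],"yaw":0}
    - {"hand":-1,"delta_pos":[390,280,0],"yaw":0}
    - {"hand":-1,"delta_pos":[390,280,0],"yaw":0}
    - {"hand":-1,"delta_pos":[390,280,0],"yaw":0}
    - {"hand":-1,"delta_pos":[390,280,0],"yaw":0}
    - {"hand":-1,"delta_pos":[390,280,0],"yaw":0}
    - {"hand":-1,"delta_pos":[390,280,0],"yaw":0}
    - {"hand":-1,"delta_pos":[390,280,0],"yaw":0}
    - {"hand":-1,"delta_pos":[390,280,0],"yaw":0}
    - {"hand":-1,"delta_pos":[390,280,0],"yaw":0}
    - {"hand":-1,"delta_pos":[390,280,0],"yaw":0}

```text
clock: 2.9
position: [480.6, 200.8, 256.6]
ee_rot: [0.987, -0.162, 0.0, 0.0]
contact_force: [0.0, 0.1, -0.0]
gripper_width: 0.1
grasp_force: 0.0
```

Request:
apply_moves:
  rows:
    - {"hand":-1,"delta_pos":[38,272,20],"yaw":-0.6}
    - {"hand":-1,"delta_pos":[38,272,20],"yaw":-0.6}
    - {"hand":-1,"delta_pos":[38,272,20],"yaw":-0.6}
    - {"hand":-1,"delta_pos":[38,272,20],"yaw":-0.6}
    - {"hand":-1,"delta_pos":[38,272,20],"yaw":-0.6}
    - {"hand":-1,"delta_pos":[38,272,20],"yaw":-0.6}
    - {"hand":-1,"delta_pos":[38,272,20],"yaw":-0.6}
    - {"hand":-1,"delta_pos":[38,272,20],"yaw":-0.6}
    - {"hand":-1,"delta_pos":[38,272,20],"yaw":-0.6}

```text
clock: 3.65
position: [428.6, -67.7, 236.5]
ee_rot: [0.991, 0.137, 0.0, 0.0]
contact_force: [-0.3, -0.0, -0.1]
gripper_width: -0.1
grasp_force: 0.0
```

```bash
cat >> h.py <<'E'
def look(name,Z):
    im=imaging.get_image('wrist');cv2.imwrite(f'pics/{name}.png',im['pixels'][:,:,::-1])
    s=read_state();M=R.from_quat(s['ee_rot']).as_matrix();p=np.array(s['position'])
    print('t',s['clock'],'tcp',p.round(1),'heading',np.arctan2(M[1,0],M[0,0]).round(3),'F',np.round(s['contact_force'],1),'joints',np.round(s['joints'],2),'cam',np.round(im['xyz']))
    for q,z in Z.items():
        for r in nets.pinpoint('wrist',q)[:2]:
            w=atz(im,r['location'],z);print(q,round(r['score'],2),np.round(r['location']),w.round(1),'tool delta (tip to point)',(M.T@(w-p)-[0,0,25]).round(1))
    return im,M,p
E
python3 - <<'E'
from h import *
look('w1',dict(rocker_near_end=57,box_rocker=0,round_top=54,square_top=54))
E
```

```text
t 3.7 tcp [429.1 -66.7 236.6] heading 0.276 F [ 0.5 -0.1 -0. ] joints [ 0.22  0.07 -0.46  0.   -1.04  1.62] cam [495. -50. 354.]
rocker_near_end 0.73 [206. 366.] [ 454.  -100.4   57. ] tool delta (tip to point) [ 14.6  39.2 154.6]
box_rocker 0.76 [169. 357.] [474.8 -92.3   0. ] tool delta (tip to point) [ 36.8  37.1 211.6]
```

View pics/w1.png

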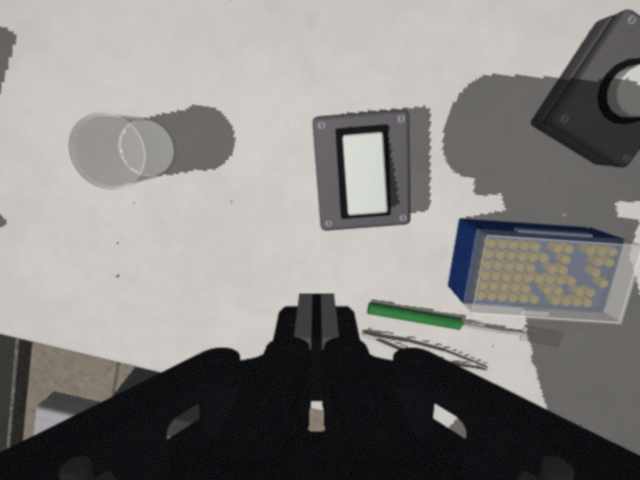

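The wrist picture shows the rocker upright in view, spanning rows 135–217 near column 365, with its near end at (206,366). All three cameras put that point at about (454,-100). I'll hover over it, then press.

Request:
apply_moves:
  rows:
    - {"hand":-1,"delta_pos":[13,39,100],"yaw":0}
    - {"hand":-1,"delta_pos":[13,39,130],"yaw":0}
    - {"hand":-1,"delta_pos":[13,39,145],"yaw":0}
    - {"hand":-1,"delta_pos":[13,39,145],"yaw":0}
    - {"hand":-1,"delta_pos":[13,39,145],"yaw":0}
    - {"hand":-1,"delta_pos":[13,39,145],"yaw":0}

```text
clock: 4.4
position: [452.3, -99.5, 90.6]
ee_rot: [0.99, 0.139, -0.002, 0.0]
contact_force: [0.2, 0.1, -0.0]
gripper_width: 0.1
grasp_force: 0.0
```

Request:
apply_moves:
  rows:
    - {"hand":-1,"delta_pos":[0,0,4],"yaw":0}
    - {"hand":-1,"delta_pos":[0,0,7],"yaw":0}
    - {"hand":-1,"delta_pos":[0,0,9],"yaw":0}
    - {"hand":-1,"delta_pos":[0,0,11],"yaw":0}
    - {"hand":-1,"delta_pos":[0,0,12],"yaw":0}
    - {"hand":-1,"delta_pos":[0,0,13],"yaw":0}
    - {"hand":-1,"delta_pos":[0,0,13],"yaw":0}
    - {"hand":-1,"delta_pos":[0,0,13],"yaw":0}

```text
clock: 5.07
position: [452.3, -100.0, 78.6]
ee_rot: [0.99, 0.139, 0.0, -0.0]
contact_force: [-1.4, 2.1, 3.5]
gripper_width: -0.1
grasp_force: 1.5
```

Contact is made and the rocker is moving. I'll press on in small steps until it stops hard.

Request:
apply_moves:
  rows:
    - {"hand":-1,"delta_pos":[0,0,1],"yaw":0}
    - {"hand":-1,"delta_pos":[0,0,2],"yaw":0}
    - {"hand":-1,"delta_pos":[0,0,3],"yaw":0}
    - {"hand":-1,"delta_pos":[0,0,3],"yaw":0}

```text
clock: 5.4
position: [452.1, -100.1, 75.4]
ee_rot: [0.99, 0.139, -0.0, 0.0]
contact_force: [-3.1, 0.2, 5.9]
gripper_width: 0.1
grasp_force: 3.0
```

Request:
apply_moves:
  rows:
    - {"hand":-1,"delta_pos":[0,0,1],"yaw":0}
    - {"hand":-1,"delta_pos":[0,0,2],"yaw":0}
    - {"hand":-1,"delta_pos":[0,0,2],"yaw":0}

```text
clock: 5.65
position: [452.1, -100.2, 74.9]
ee_rot: [0.99, 0.139, -0.0, 0.0]
contact_force: [-5.9, 2.4, 19.5]
gripper_width: -0.0
grasp_force: 9.8
```

It has stopped hard with the tip at 50 mm, as expected. I'll lift and check.

Request:
apply_moves:
  rows:
    - {"hand":-1,"delta_pos":[0,0,-40],"yaw":0}
    - {"hand":-1,"delta_pos":[0,0,-80],"yaw":0}
    - {"hand":-1,"delta_pos":[0,-60,-130],"yaw":0}
    - {"hand":-1,"delta_pos":[0,-60,-130],"yaw":0}
    - {"hand":-1,"delta_pos":[0,-60,-130],"yaw":0}
    - {"hand":-1,"delta_pos":[0,-60,-130],"yaw":0}

```text
clock: 6.15
position: [436.5, -41.3, 204.5]
ee_rot: [0.99, 0.14, 0.002, -0.0]
contact_force: [0.0, -1.0, -0.7]
gripper_width: -0.3
grasp_force: 0.0
```

Run:
```python
from h import *
im,M,p=look('w2',dict(rocker_near_end=49,box_rocker=0))
a=im['pixels'][:,:,::-1]
b=imaging.get_image('side')['pixels'][:,:,::-1]
c=imaging.get_image('scene')['pixels'][:,:,::-1]
o=np.zeros((580,640,3),np.uint8)
o[:240,:320]=cv2.resize(a,(320,240)); o[:240,320:]=cv2.resize(b[270:330,260:340],(320,240)); o[240:480,:320]=cv2.resize(c[240:315,280:380],(320,240))
cv2.imwrite('pics/c2.png',o[:480])
```

```text
t 6.2 tcp [435.8 -42.  203.2] heading 0.279 F [ 0.1 -0.3 -1.1] joints [ 0.28  0.11 -0.51 -0.   -0.95  1.57] cam [503. -23. 323.]
box_rocker 0.88 [195. 388.] [472.8 -92.5   0. ] tool delta (tip to point) [ 21.5  58.7 178.2]
```

View pics/c2.png

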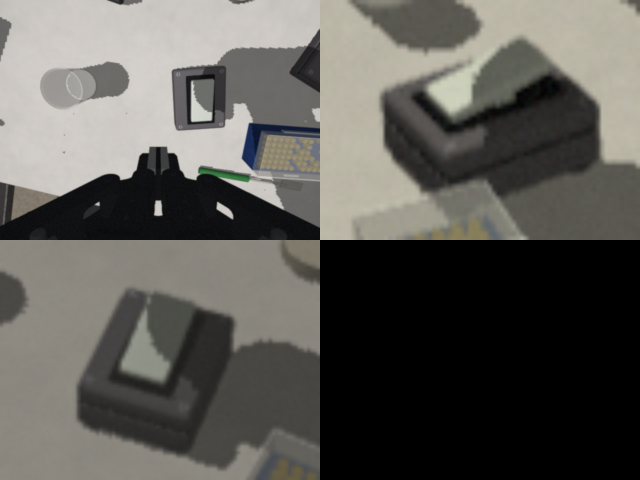

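The side crop shows the far end raised and the near end flush, so the rocker is over, and the box hasn't moved. Next is the round button.

Request:
apply_moves:
  rows:
    - {"hand":-1,"delta_pos":[40,228,0],"yaw":0}
    - {"hand":-1,"delta_pos":[40,228,0],"yaw":0}
    - {"hand":-1,"delta_pos":[40,228,0],"yaw":0}
    - {"hand":-1,"delta_pos":[40,228,0],"yaw":0}
    - {"hand":-1,"delta_pos":[40,228,0],"yaw":0}
    - {"hand":-1,"delta_pos":[40,228,0],"yaw":0}
    - {"hand":-1,"delta_pos":[40,228,0],"yaw":0}
    - {"hand":-1,"delta_pos":[40,228,0],"yaw":0}

```text
clock: 7.07
position: [536.3, -252.4, 201.0]
ee_rot: [0.991, 0.137, -0.002, -0.001]
contact_force: [-0.2, -1.5, -0.2]
gripper_width: -0.3
grasp_force: 0.0
```

Run:
```python
from h import *
look('w3',dict(round_top=54,box_round=0,square_top=54))
```

```text
t 7.1167 tcp [ 536.1 -251.3  201.5] heading 0.276 F [-0.9 -0.1 -0.3] joints [-0.17  0.37 -0.15 -0.   -1.05  2.01] cam [ 604. -234.  319.]
round_top 0.97 [171. 354.] [ 585.6 -264.4   54. ] tool delta (tip to point) [ 44.5  26.4 122.3]
box_round 0.56 [167. 348.] [ 583.9 -264.9    0. ] tool delta (tip to point) [ 42.9  26.5 176.3]
```

View pics/w3.png

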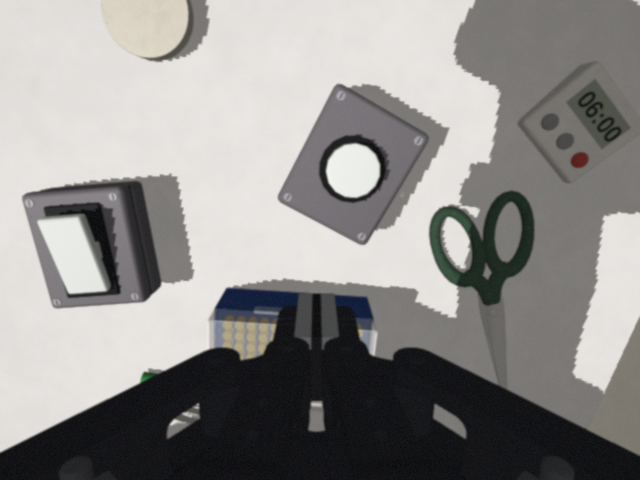

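The picture shows the round button at (169,353). The estimates (584–586, -264 to -268) agree. I'll hover, then press.

Request:
apply_moves:
  rows:
    - {"hand":-1,"delta_pos":[44,27,40],"yaw":0}
    - {"hand":-1,"delta_pos":[44,27,80],"yaw":0}
    - {"hand":-1,"delta_pos":[44,27,105],"yaw":0}
    - {"hand":-1,"delta_pos":[44,27,112],"yaw":0}
    - {"hand":-1,"delta_pos":[44,27,112],"yaw":0}
    - {"hand":-1,"delta_pos":[44,27,112],"yaw":0}
    - {"hand":-1,"delta_pos":[44,27,112],"yaw":0}

```text
clock: 7.85
position: [588.0, -264.5, 94.5]
ee_rot: [0.99, 0.139, 0.002, 0.001]
contact_force: [-0.0, 0.4, -0.2]
gripper_width: 0.4
grasp_force: 0.0
```

Request:
apply_moves:
  rows:
    - {"hand":-1,"delta_pos":[0,0,4],"yaw":0}
    - {"hand":-1,"delta_pos":[0,0,7],"yaw":0}
    - {"hand":-1,"delta_pos":[0,0,9],"yaw":0}
    - {"hand":-1,"delta_pos":[0,0,11],"yaw":0}
    - {"hand":-1,"delta_pos":[0,0,13],"yaw":0}
    - {"hand":-1,"delta_pos":[0,0,15],"yaw":0}
    - {"hand":-1,"delta_pos":[0,0,16],"yaw":0}
    - {"hand":-1,"delta_pos":[0,0,16],"yaw":0}

```text
clock: 8.52
position: [586.6, -264.5, 75.4]
ee_rot: [0.99, 0.139, -0.0, 0.0]
contact_force: [-0.3, 0.1, 2.8]
gripper_width: -0.2
grasp_force: 1.1
```

Request:
apply_moves:
  rows:
    - {"hand":-1,"delta_pos":[0,0,1.5],"yaw":0}
    - {"hand":-1,"delta_pos":[0,0,3],"yaw":0}
    - {"hand":-1,"delta_pos":[0,0,4.5],"yaw":0}
    - {"hand":-1,"delta_pos":[0,0,5],"yaw":0}
    - {"hand":-1,"delta_pos":[0,0,5],"yaw":0}

```text
clock: 8.93
position: [586.7, -264.6, 71.1]
ee_rot: [0.99, 0.139, 0.0, 0.0]
contact_force: [-1.9, 0.8, 6.6]
gripper_width: 0.2
grasp_force: 3.4
```

Request:
apply_moves:
  rows:
    - {"hand":-1,"delta_pos":[0,0,1],"yaw":0}
    - {"hand":-1,"delta_pos":[0,0,2],"yaw":0}
    - {"hand":-1,"delta_pos":[0,0,2],"yaw":0}

```text
clock: 9.18
position: [586.7, -264.6, 71.0]
ee_rot: [0.99, 0.139, 0.0, 0.0]
contact_force: [-4.5, 3.9, 14.3]
gripper_width: -0.4
grasp_force: 7.5
```

The tip stopped hard at 46.0 mm, so the round button is fully in. I'll lift and go to the square button.

Request:
apply_moves:
  rows:
    - {"hand":-1,"delta_pos":[0,0,-40],"yaw":0}
    - {"hand":-1,"delta_pos":[0,0,-80],"yaw":0}
    - {"hand":-1,"delta_pos":[0,0,-120],"yaw":0}
    - {"hand":-1,"delta_pos":[60,-320,-130],"yaw":0}
    - {"hand":-1,"delta_pos":[60,-320,-130],"yaw":0}
    - {"hand":-1,"delta_pos":[60,-320,-130],"yaw":0}
    - {"hand":-1,"delta_pos":[60,-320,-130],"yaw":0}
    - {"hand":-1,"delta_pos":[60,-320,-130],"yaw":0}
    - {"hand":-1,"delta_pos":[60,-320,-130],"yaw":0}
    - {"hand":-1,"delta_pos":[60,-320,-130],"yaw":0}
    - {"hand":-1,"delta_pos":[60,-320,-130],"yaw":0}
    - {"hand":-1,"delta_pos":[60,-320,-130],"yaw":0}

```text
clock: 10.18
position: [556.4, 64.9, 198.2]
ee_rot: [0.99, 0.142, 0.001, -0.001]
contact_force: [0.1, -1.4, -0.1]
gripper_width: 0.1
grasp_force: 0.0
```

Run:
```python
from h import *
look('w4',dict(square_top=54,box_square=0,box_bar=0))
```

```text
t 10.2333 tcp [556.3  62.8 198. ] heading 0.283 F [ 0.1  0.5 -0.6] joints [ 0.4   0.32 -0.24 -0.   -1.01  1.45] cam [623.  84. 316.]
square_top 0.69 [266.  44.] [483.6 240.7  54. ] tool delta (tip to point) [ -20.2 -191.1  119. ]
square_top 0.61 [143. 315.] [616.8  82.8  54. ] tool delta (tip to point) [ 63.6  -2.3 119. ]
box_square 0.72 [140. 312.] [616.5  85.6   0. ] tool delta (tip to point) [ 64.1  -5.  173. ]
box_bar 0.79 [265.  46.] [456.6 271.7   0. ] tool delta (tip to point) [ -37.5 -228.3  173.1]
```

View pics/w4.png

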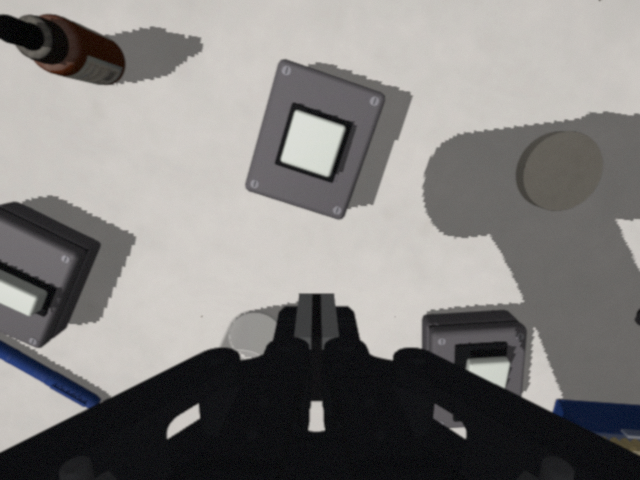

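The picture shows the square button at (143,314). The report at (266,44) is the bar box, so I'm rejecting it. The arm was still settling when I measured, so I'll go closer, settle and measure again.

Request:
apply_moves:
  rows:
    - {"hand":-1,"delta_pos":[35,0,20],"yaw":0}
    - {"hand":-1,"delta_pos":[35,0,40],"yaw":0}
    - {"hand":-1,"delta_pos":[35,0,40],"yaw":0}
    - {"hand":-1,"delta_pos":[35,0,40],"yaw":0}
    - {"hand":-1,"delta_pos":[35,0,40],"yaw":0}
    - {"hand":-1,"delta_pos":[35,0,40],"yaw":0}

```text
clock: 10.88
position: [590.5, 68.6, 159.7]
ee_rot: [0.99, 0.138, 0.001, -0.0]
contact_force: [0.5, -0.8, 0.4]
gripper_width: -0.0
grasp_force: 0.0
```

Run:
```python
from h import *
im,M,p=look('w5',dict(square_top=54,box_square=0))
w=im['pixels'].min(2); n,l,st,ce=cv2.connectedComponentsWithStats((w>190).astype(np.uint8))
for i in range(1,n):
    if 1500<st[i,4]<20000: q=atz(im,ce[i][::-1],54);print(st[i],ce[i],q.round(1),(M.T@(q-p)-[0,0,25]).round(1))
```

```text
t 10.9333 tcp [590.5  68.9 159.9] heading 0.278 F [0.8 1.1 0. ] joints [ 0.39  0.42 -0.2   0.   -0.95  1.46] cam [657.  87. 278.]
square_top 0.92 [204. 302.] [617.6  84.4  54. ] tool delta (tip to point) [30.1 -7.5 80.9]
box_square 0.89 [190. 304.] [617.9  84.9   0. ] tool delta (tip to point) [ 30.4  -7.9 134.9]
[ 266  172   68   68 3027] [299.34225306 205.88668649] [616.   85.4  54. ] [28.8 -8.9 80.9]
```

Request:
apply_moves:
  rows:
    - {"hand":-1,"delta_pos":[29,-7,35],"yaw":0}
    - {"hand":-1,"delta_pos":[29,-7,60],"yaw":0}
    - {"hand":-1,"delta_pos":[29,-7,71],"yaw":0}
    - {"hand":-1,"delta_pos":[29,-7,71],"yaw":0}
    - {"hand":-1,"delta_pos":[29,-7,71],"yaw":0}
    - {"hand":-1,"delta_pos":[29,-7,71],"yaw":0}

```text
clock: 11.53
position: [616.8, 84.0, 89.2]
ee_rot: [0.99, 0.139, 0.001, -0.0]
contact_force: [-0.2, -0.3, 1.1]
gripper_width: 0.2
grasp_force: 0.0
```

Request:
apply_moves:
  rows:
    - {"hand":-1,"delta_pos":[0,0,4],"yaw":0}
    - {"hand":-1,"delta_pos":[0,0,7],"yaw":0}
    - {"hand":-1,"delta_pos":[0,0,9],"yaw":0}
    - {"hand":-1,"delta_pos":[0,0,11],"yaw":0}
    - {"hand":-1,"delta_pos":[0,0,13],"yaw":0}
    - {"hand":-1,"delta_pos":[0,0,15],"yaw":0}
    - {"hand":-1,"delta_pos":[0,0,16],"yaw":0}
    - {"hand":-1,"delta_pos":[0,0,16],"yaw":0}

```text
clock: 12.2
position: [616.2, 84.0, 71.2]
ee_rot: [0.99, 0.139, 0.0, 0.0]
contact_force: [0.3, -0.2, 2.5]
gripper_width: 0.2
grasp_force: 1.1
```

Request:
apply_moves:
  rows:
    - {"hand":-1,"delta_pos":[0,0,1],"yaw":0}
    - {"hand":-1,"delta_pos":[0,0,2],"yaw":0}
    - {"hand":-1,"delta_pos":[0,0,2.5],"yaw":0}
    - {"hand":-1,"delta_pos":[0,0,2.5],"yaw":0}

```text
clock: 12.53
position: [616.2, 84.0, 71.0]
ee_rot: [0.99, 0.139, 0.0, 0.0]
contact_force: [-4.4, -0.1, 12.9]
gripper_width: -0.1
grasp_force: 6.5
```

It's fully in, stopping hard at 46 mm. I'll lift clear and check all three.

Request:
apply_moves:
  rows:
    - {"hand":-1,"delta_pos":[0,0,-40],"yaw":0}
    - {"hand":-1,"delta_pos":[0,0,-80],"yaw":0}
    - {"hand":-1,"delta_pos":[0,0,-120],"yaw":0}
    - {"hand":-1,"delta_pos":[-40,0,-180],"yaw":0}
    - {"hand":-1,"delta_pos":[-40,0,-180],"yaw":0}
    - {"hand":-1,"delta_pos":[-40,0,-180],"yaw":0}
    - {"hand":-1,"delta_pos":[-40,0,-180],"yaw":0}

```text
clock: 13.12
position: [577.6, 73.1, 250.6]
ee_rot: [0.99, 0.139, 0.002, -0.001]
contact_force: [0.1, -0.2, -0.6]
gripper_width: 0.0
grasp_force: 0.0
```

Run:
```python
from h import *
b=imaging.get_image('side')['pixels'][:,:,::-1]
c=imaging.get_image('scene')['pixels'][:,:,::-1]
f=lambda a,r,k:cv2.resize(a[r:r+60,k:k+80],(380,285),interpolation=cv2.INTER_CUBIC)
o=np.vstack([np.hstack([f(b,275,263),f(b,320,335)]),np.hstack([f(b,220,310),f(c,175,270)])])
cv2.imwrite('pics/c6.png',o)
```

```text
(no output)
```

View pics/c6.png

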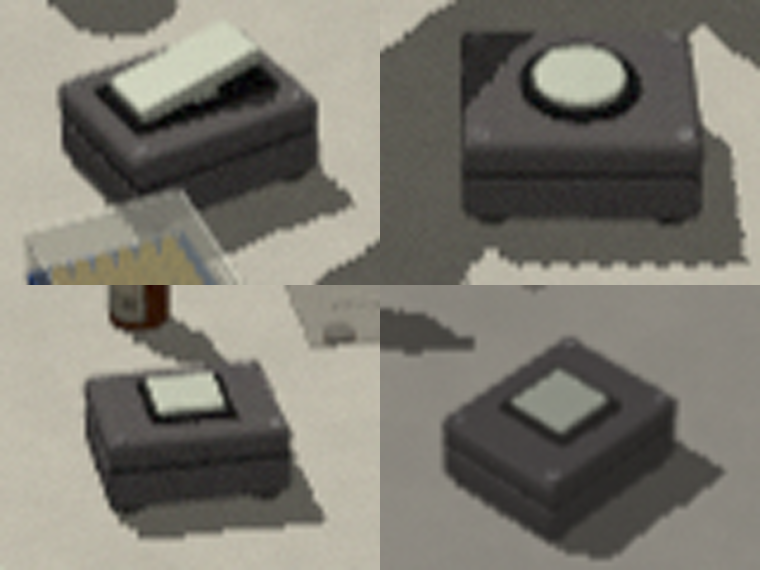

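The crops show the rocker over with its near end down, and the round and square buttons both nearly flush. The boxes are standing still, so I'm handing in.

```bash
python3 -c "
from h import *
print(workorder.job_done())"
```

```text
the job is handed in; nothing more can be done
None
```

I tipped the rocker over, then pushed the round button fully in, then the square one; each stopped hard at its expected height, the bar key was not touched, and the job is handed in, though it returned no verdict.

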